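Load a jar on the filling carousel and lock it under the spout

TASK

Stand the empty open jar in a carousel cup on either side of the spout (not the cup across from it, or the pin will catch too soon) and let go; then push the carousel slowly round towards the spout until the index pin drops into the rim and locks it with that jar under the spout. Push gently, so that the pin is not strained when it locks, and leave the lidded tubs and the loose lid where they are.

Things in the scene. Friction and masses are not known exactly. Their poses are not given: they have to be found in the camera images.
- deck: the carousel's turning deck: a flat aluminium disc 344 mm across, 12 mm thick, turning freely either way without end stops about a vertical axis. Origin: on the axis in the disc's top face, 54 mm above the bench; z up, x and y turn with it. A hub 52 mm across, 14 mm high is in the middle. It has three cups and three pegs. The bearing drags: about 3 N at a peg turns it, and it stays where left
- cup0 (a point): cup 0, at 0 degrees from the deck's x axis (counter-clockwise from above); a grey flared plastic locating cup on the deck, 13 mm high, inside 60 mm across at the floor, 69 mm at the lip (76 mm outside). Point: centre of its floor, which is the deck's top face, 105 mm from the deck's axis. Turns with the deck
- cup1 (a point): cup 1, at 120 degrees from the deck's x axis (counter-clockwise from above); a grey flared plastic locating cup on the deck, 13 mm high, inside 60 mm across at the floor, 69 mm at the lip (76 mm outside). Point: centre of its floor, which is the deck's top face, 105 mm from the deck's axis. Turns with the deck
- cup2 (a point): cup 2, at 240 degrees from the deck's x axis (counter-clockwise from above); a grey flared plastic locating cup on the deck, 13 mm high, inside 60 mm across at the floor, 69 mm at the lip (76 mm outside). Point: centre of its floor, which is the deck's top face, 105 mm from the deck's axis. Turns with the deck
- peg0 (a point): peg 0, at 60 degrees from the deck's x axis; an upright round steel peg on the deck to push it round by: 16 mm thick, 47 mm tall above the disc, with a foot flange 26 mm across and 6 mm high. Point: centre of its top, 120 mm from the deck's axis. In line with it the deck's rim has a notch 14 mm wide for the index pin
- peg1 (a point): peg 1, at 180 degrees from the deck's x axis; an upright round steel peg on the deck to push it round by: 16 mm thick, 47 mm tall above the disc, with a foot flange 26 mm across and 6 mm high. Point: centre of its top, 120 mm from the deck's axis. In line with it the deck's rim has a notch 14 mm wide for the index pin
- peg2 (a point): peg 2, at 300 degrees from the deck's x axis; an upright round steel peg on the deck to push it round by: 16 mm thick, 47 mm tall above the disc, with a foot flange 26 mm across and 6 mm high. Point: centre of its top, 120 mm from the deck's axis. In line with it the deck's rim has a notch 14 mm wide for the index pin
- spout (a point): lower end of the filling funnel's spout (tube 16 mm across), fixed, 145 mm above the bench and 105 mm from the deck's axis, so that a jar in a cup passes below it. The funnel widens above 175 mm to 76 mm across at 225 mm height. The direction from the deck's axis to this point is the filling position
- post (a point): top of the funnel's fixed steel post, 22 mm thick and 235 mm high, 222 mm from the deck's axis in the spout's direction. The index pin's own bracket, 34 mm wide and 96 mm high, stands outside the rim (191 to 205 mm from the axis), some 60 degrees counter-clockwise from here seen from above, reaching in to 148 mm from the axis
- pin (a joint): drop of the index pin in m: upright 10 mm steel pin with a black knob (24 mm, top 132 mm up) in the bracket, 161 mm from the axis. Its weight keeps it on the rim: 0 = riding on the disc, as at the start; 0.013 = in a notch, deck locked both ways. The first notch to arrive locks. Its bracket is clamped by eye: it locks with a cup up to 5 degrees either side of the spout line; find it by feel
- jar_mid (a point): the empty open jar: white plastic, straight-sided, 54 mm outside, 76 mm tall, wall 3 mm, about 70 g, standing open side up on the bench. This point: on its axis, half-way up; its z axis is the jar's axis
- tub_a: bystander: lidded white tub, 80 mm across, 95 mm tall. Origin: centre of its underside
- tub_b: bystander: lidded white tub, 92 mm across, 80 mm tall. Origin: centre of its underside
- lid: bystander: loose white lid lying flat, 58 mm across, 13 mm thick. Origin: centre of its underside
Not all that is in view belongs to the job. Leave any brown look-alike of the part that bears jar_mid alone.

How it is judged:
On the way, in this order (a step that is already met when the one before it is completed fails the run):
1. the jar stands upright on the floor of one of the cups, let go ((distance between jar_mid and cup0 below 0.041 m or distance between jar_mid and cup1 below 0.041 m or distance between jar_mid and cup2 below 0.041 m) and angle between jar_mid's own z axis and vertical below 0.08 rad and contact force between the fingers and jar below 0.1 N), for 0.2 s.
2. the index pin has dropped into a notch with the jar under the spout (value of joint pin above 0.01 m and horizontal distance between jar_mid and spout below 0.015 m), for 0.2 s.
At the end, for the whole second after the job is handed in: The index pin is down in a notch (more than 10 mm of its 13 mm), the jar stands upright (within about 4.5 degrees) on the floor of a cup (its centre within 41 mm of the cup's floor centre, 38 mm below it) and its axis is within 15 mm of the spout's, with deck and jar at rest (all of step 2 and (distance between jar_mid and cup0 below 0.041 m or distance between jar_mid and cup1 below 0.041 m or distance between jar_mid and cup2 below 0.041 m) and angle between jar_mid's own z axis and vertical below 0.08 rad and angular speed of deck below 0.05 rad/s and linear speed of jar below 0.02 m/s); the robot touches nothing.
It fails at once if the locked index pin strained sideways with more than 18 N (contact force between pin and deck above 18 N).
It fails at once if the carousel whirled round faster than 2 rad/s (angular speed of deck above 2 rad/s).
It fails at once if a lidded tub or the loose lid moved more than 20 mm (distance of any of tub_a, tub_b, lid from where it was at the start of the episode above 0.02 m).
It also fails if it takes over 72 s, if anything falls off the work surface, if the arm or the gripper's body presses on something with over 40 N, if the wrist force passes 120 N, or if a joint passes its speed limit or range.

ROBOT

A 6-joint arm with a two-finger parallel gripper is mounted at the origin on the work surface. World frame = base frame: x ahead of the robot, y to its left, z up, the work surface at z = 0. Lengths are in m, angles in rad, forces in N, time in s.
With the tool pointing down it reaches from about 0.375 to 0.9 m from the base axis. Payload 3.1 kg.
Tool frame: the origin (TCP) lies where the fingers leave the gripper's body, on its centre line; the fingertips stand 73 mm ahead of it and the grasp point (between the pads) lies 54 mm ahead of it; z points along the fingers, y is the line along which they close (so a half turn about z gives the same grasp; the last joint's range is limited). The gripper opens to 85 mm and grips with 20 to 120 N. Pads are 22 mm wide; open, the fingers measure 114 mm over their backs; the gripper's body (76 mm by 85 mm) begins 54 mm behind the grasp point. The pads swing forward as they close: fully open they stand 13 mm farther back than shut.
Start: joints at [1, 0.527, 1.433, -0, 1.181, -0.178], TCP at [0.239, 0.578, 0.304] pointing down, gripper open.
Joint ranges: [-3.08, 3.08], [-0.75, 2.2], [0.22, 2.44], [-1.43, 4.57], [0, 2.65], [-2.85, 2.85]. Speed limits (rad/s): [2.79, 2.79, 3.14, 3.14, 3.14, 3.14].

INTERFACE

Orientations are given as a unit quaternion [x, y, z, w].
In Python, from station import manip gives the robot as it stands.
- The arm moves only by the tool step_arm, never from a script. Its argument "moves" is one flat list of numbers, 5 for each row, row after row: the opening, from 0 (shut) to 1 (fully open), then the shift along the world's x, y, z scaled (see below), then the turn about the world's z scaled (see below). In form: [fingers, x, y, z, yaw, fingers, x, y, z, yaw, ...]. A call has 1 to 12 rows; each row is the pose to reach, as a shift and turn from the pose commanded when the call began, turning the shorter way round; what a row does not reach only later rows make up. The controller multiplies each number of a shift by 200 mm and each number of a turn by pi rad. A row lasts 1/8 s, in which the tool goes at most 62.5 mm and 10.7 degrees, less where a joint would pass 70% of its speed; a pose out of reach is approached as far as the arm can. A call with a number of a shift or a turn outside -1 to 1 is refused whole. A call with a gripper value outside its range is refused whole. The fingers move at their own pace and stop on an object; "grip_force" is the grip in N (left out, the last holds). Time passes only in rows, so rows that repeat a pose let the fingers close. It gives the time, the measured TCP pose, the force, the opening and the grip force at its end, in the units of the state.
- manip.sense(): the state, without advancing time (a new reading comes with each control period).
- manip.snapshot(name): name is "side" or "top" or "wrist"; returns a dict with "color" (480x640x3 uint8, blue, green, red), "z_map" (480x640 float32, m along the optical axis (not along the pixel's ray), 0 where there is no reading), "fovy" (degrees; the focal length in pixels is half the picture's height over the tangent of half this angle, whatever the lens; pixels are square), "cx", "cy" (the principal point, pixels), "k1" (the pictures are not rectified: a ray, as slopes to the right and down, at radius r is drawn at 1 + k1 r^2 times it, then the intrinsics apply), "R" (3x3) and "t" (3): a world point X has camera coordinates R X + t; the wrist camera has in their place "mount" (4x4, takes a point from camera to tool coordinates, whose origin is the TCP and whose axes are the flange's). Camera axes: x right, y down, z forward; pixel columns grow to the right and rows downward; lengths in m; the calibration is good to about 2 mm. A picture is of the moment at which its call begins: read the wrist's pose just before it.
- manip.sign_off(): hands the job in; it is judged then, once.
The state is a dict: "t": time; "q": joint angles; "qd": joint speeds; "tau": joint torques, N m; "tcp_pos": TCP position; "tool_rot": TCP orientation; "force": force on the tool from outside, world axes, zero at the start; "ft_torque": the same for the moment, N m; "finger_gap": opening from 0.0 (shut) to 1.0 (fully open); "gripper_force": force on a finger pad.
Only numpy, scipy, OpenCV 4.12 (cv2) and the standard library are available. Lean on these libraries where they do the work, as an engineer would, in place of code of your own. Each camera call takes 0.05 s, during which the arm holds its last target. There are 200 camera calls.

## Working session

There is one attempt and no reset: what is moved stays moved. The work goes in short steps, Python scripts to look and compute and a tool call to move; the robot and the scene stay as the last step left them, time stands still between calls to the robot, and variables do not carry over. Pictures are saved under pics/ and viewed, at most 10 in all, crops included, and the job is handed in when it is done.

Besides the shell and the picture viewer there is one more tool, called after ">>>" as name(argument=value, ...) on one line, values as JSON. step_arm: Moves the arm, as the interface text tells. Its arguments: {"type":"object","properties":{"moves":{"type":"array","items":{"type":"number"}},"grip_force":{"type":"number"}},"required":["moves"]}

```bash
mkdir -p pics; cat > h.py <<'E'
import numpy as np, cv2
from station import manip
def K(s):
    f=240/np.tan(np.radians(s["fovy"])/2); return f,s["cx"],s["cy"],s["k1"]
def slopes(s,u,v):
    f,cx,cy,k=K(s); d=np.array([(u-cx)/f,(v-cy)/f]); r=d.copy()
    for _ in range(20): r=d/(1+k*(r@r))
    return r
def pt(s,u,v,z=None):
    "world point on plane z, or from depth map"
    a=np.append(slopes(s,u,v),1); R,t=np.array(s["R"]),np.array(s["t"])
    c=-R.T@t; d=R.T@a
    return c+d*((z-c[2])/d[2] if z is not None else s["z_map"][int(round(v)),int(round(u))])
def proj(s,X):
    f,cx,cy,k=K(s); c=np.array(s["R"])@X+np.array(s["t"]); m=c[:2]/c[2]; m=m*(1+k*(m@m)); return m*f+[cx,cy]
E
python3 - <<'E'
from h import *
for n in("top","side"):
    s=manip.snapshot(n); cv2.imwrite(f"pics/{n}0.png",s["color"]); np.save(f"{n}.npy",s,allow_pickle=True)
    print(n,K(s),-np.array(s["R"]).T@s["t"])
st=manip.sense();print(st["t"],st["tcp_pos"],st["tool_rot"],st["force"])
E
```

```text
top (np.float64(567.2413116030831), 324.3366430407946, 231.96766351833242, -0.1695064846430506) [ 0.41832905 -0.01226156  1.37930027]
side (np.float64(441.7659491538431), 313.3672909188561, 244.9425022886441, -0.09708557919842101) [0.1949687  0.47318842 0.86631266]
0.1 [0.23837235 0.57722001 0.3030396 ] [ 1.94639975e-01  9.80874270e-01 -9.05962768e-04 -3.55406768e-04] [-0.5748685  -0.1794111  -0.03318966]
```

View pics/top0.png

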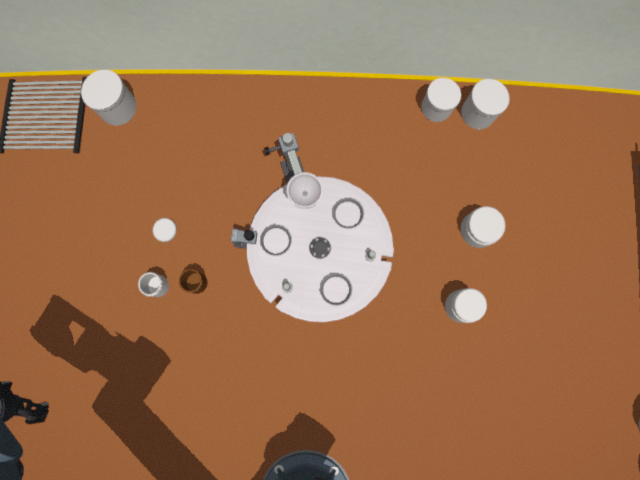

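View pics/side0.png

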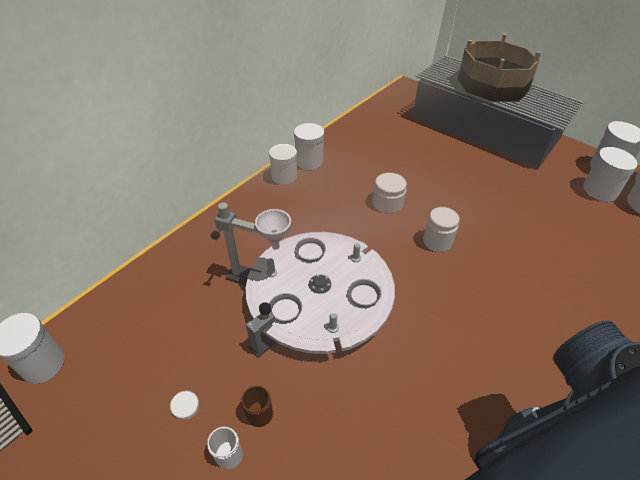

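The top view shows the deck centre near (320,247), cups at (276,240), (347,213) and (336,290), and pegs at (371,255) and (287,287). The pin bracket is at (245,237), the funnel at (304,190), the white jar at (152,285), the brown decoy at (192,281) and the lid at (164,230). The side view agrees.

```bash
python3 - <<'E'
from h import *
T=np.load("top.npy",allow_pickle=True).item();S=np.load("side.npy",allow_pickle=True).item()
# deck: bright contour
h=cv2.cvtColor(T["color"],cv2.COLOR_BGR2HSV)
m=((h[...,1]<70)&(h[...,2]>150)).astype(np.uint8)
cs,_=cv2.findContours(m,cv2.RETR_EXTERNAL,cv2.CHAIN_APPROX_NONE)
for c in cs:
    if cv2.contourArea(c)>150:
        (x,y),r=cv2.minEnclosingCircle(c); print("blob",round(x),round(y),round(r,1),pt(T,x,y).round(3))
c=max(cs,key=cv2.contourArea)
P=np.array([pt(T,*p[0],.054)[:2] for p in c])
C=P.mean(0)
for _ in range(30):
    r=np.linalg.norm(P-C,axis=1); ok=abs(r-.172)<.006
    A=np.c_[2*P[ok],np.ones(ok.sum())]; x=np.linalg.lstsq(A,(P[ok]**2).sum(1),rcond=None)[0]; C=x[:2]
print("centre",C,"R",np.sqrt(x[2]+C@C),ok.sum(),"hub",pt(T,320,247.5,.068))
def pol(n,u,v,z,s=T):
    p=pt(s,u,v,z);d=p[:2]-C;print(n,p.round(4),"r",np.hypot(*d).round(4),"ang",np.degrees(np.arctan2(d[1],d[0])).round(1),"depthpt",pt(s,u,v).round(3))
for n,u,v,z in[("cupL",276,240,.067),("cupR",347,213,.067),("cupN",336,290,.067),("pegR",371,252,.101),("pegL",286,285,.101),("notchR",387,259,.054),("notchL",278,301,.054),("post",288,138,.235),("knob",249,235,.132),("funnel",304,190,.225),("jarrim",150,284,.076),("brown",192,279,.076)]: pol(n,u,v,z)
for n,u,v,z in[("postS",224,207,.235),("knobS",265,308,.132),("funnelS",273,224,.225),("jarS",224,440,.076),("pegS",334,318,.101),("spoutS",275,246,.145)]: pol(n,u,v,z,S)
E
```

```text
blob 469 306 17.8 [ 0.459 -0.362  0.094]
blob 150 284 12.2 [ 0.493  0.398 -0.003]
blob 164 230 11.9 [0.628 0.367 0.012]
blob 486 226 20.0 [ 0.648 -0.409  0.079]
blob 316 235 87.5 [ 0.619 -0.007  0.055]
blob 444 94 17.2 [ 0.967 -0.307  0.102]
blob 320 44 322.6 [ 1.224e+00 -1.000e-03 -1.660e-01]
centre [1.11847569 0.03667431] R 0.17203600823893403 23 hub [ 0.58746584 -0.01823045  0.068     ]
cupL [0.6024 0.085  0.067 ] r 0.5184 ang 174.6 depthpt [0.604 0.086 0.054]
cupR [ 0.6713 -0.0797  0.067 ] r 0.4621 ang -165.4 depthpt [ 0.673 -0.08   0.059]
cupN [ 0.4896 -0.0578  0.067 ] r 0.6359 ang -171.5 depthpt [ 0.49  -0.058  0.053]
pegR [ 0.576  -0.1343  0.101 ] r 0.5687 ang -162.5 depthpt [ 0.576 -0.134  0.1  ]
pegL [0.496  0.0562 0.101 ] r 0.6228 ang 178.2 depthpt [0.496 0.056 0.101]
notchR [ 0.5662 -0.1769  0.054 ] r 0.5921 ang -158.9 depthpt [ 0.572 -0.183  0.002]
notchL [0.4611 0.0761 0.054 ] r 0.6586 ang 176.6 depthpt [0.463 0.08  0.002]
post [0.7963 0.0561 0.235 ] r 0.3228 ang 176.5 depthpt [0.797 0.056 0.234]
knob [0.6028 0.1408 0.132 ] r 0.5261 ang 168.6 depthpt [0.603 0.141 0.132]
funnel [0.6871 0.0191 0.225 ] r 0.4318 ang -177.7 depthpt [0.694 0.02  0.197]
jarrim [0.4895 0.3745 0.076 ] r 0.714 ang 151.8 depthpt [ 0.494  0.398 -0.003]
brown [0.5045 0.2758 0.076 ] r 0.6589 ang 158.7 depthpt [0.509 0.291 0.008]
postS [0.7908 0.0597 0.235 ] r 0.3285 ang 176.0 depthpt [0.793 0.058 0.233]
knobS [0.599  0.1456 0.132 ] r 0.5308 ang 168.2 depthpt [0.598 0.146 0.134]
funnelS [0.6813 0.0243 0.225 ] r 0.4373 ang -178.4 depthpt [0.698 0.009 0.203]
jarS [0.4899 0.3724 0.076 ] r 0.7126 ang 151.9 depthpt [0.512 0.365 0.016]
pegS [0.4891 0.0596 0.101 ] r 0.6298 ang 177.9 depthpt [0.489 0.059 0.101]
spoutS [0.6905 0.0166 0.145 ] r 0.4285 ang -177.3 depthpt [0.684 0.023 0.155]
```

>>> step_arm(moves=[1,0.8,-0.65,-0.25,-0.32,1,0.8,-0.65,-0.25,-0.32,1,0.8,-0.65,-0.25,-0.32,1,0.8,-0.65,-0.25,-0.32,1,0.8,-0.65,-0.25,-0.32,1,0.8,-0.65,-0.25,-0.32,1,0.8,-0.65,-0.25,-0.32], grip_force=25)

```text
t: 0.98
tcp_pos: [0.3985, 0.4473, 0.2534]
tool_rot: [0.643, 0.766, -0.001, -0.0]
force: [-0.1, -0.3, 0.6]
finger_gap: 0.996
gripper_force: 0.0
```

>>> step_arm(moves=[1,0.45,-0.37,0,0,1,0.45,-0.37,0,0,1,0.45,-0.37,0,0])

```text
t: 1.35
tcp_pos: [0.4918, 0.3715, 0.2538]
tool_rot: [0.644, 0.765, 0.001, 0.001]
force: [-1.1, 0.1, -0.4]
finger_gap: 0.998
gripper_force: 0.0
```

```bash
cat >> h.py <<'E'
from scipy.spatial.transform import Rotation as Ro
def wrist():
    st=manip.sense(); s=manip.snapshot("wrist"); M=np.array(s["mount"]); Rt=Ro.from_quat(st["tool_rot"]).as_matrix()
    Rc=Rt@M[:3,:3]; c=np.array(st["tcp_pos"])+Rt@M[:3,3]; s["R"]=Rc.T; s["t"]=-Rc.T@c; return s,st
E
python3 - <<'E'
from h import *
s,st=wrist(); print(st["tcp_pos"],np.array(s["mount"]).round(3).tolist(),Ro.from_quat(st["tool_rot"]).as_matrix()[:,1])
cv2.imwrite("pics/w1.png",s["color"]); 
# rim points from depth at height ~0.076
H=[]
for v in range(0,480,2):
    for u in range(0,640,2):
        if s["z_map"][v,u]>0:
            p=pt(s,u,v)
            if .071<p[2]<.081 and np.hypot(p[0]-.49,p[1]-.373)<.045 and s["color"][v,u].min()>90: H.append(p)
H=np.array(H);print(len(H),H.min(0),H.max(0),(H.min(0)+H.max(0))/2)
E
```

```text
[0.49175132 0.37145766 0.25383061] [[-0.001, -0.955, -0.296, 0.074], [1.0, -0.001, -0.001, 0.0], [0.0, -0.296, 0.955, -0.069], [0.0, 0.0, 0.0, 1.0]] [0.98555121 0.16936867 0.00175353]
289 [0.46361233 0.34900414 0.07103058] [0.51736604 0.4030291  0.0768211 ] [0.49048919 0.37601662 0.07392584]
```

View pics/w1.png

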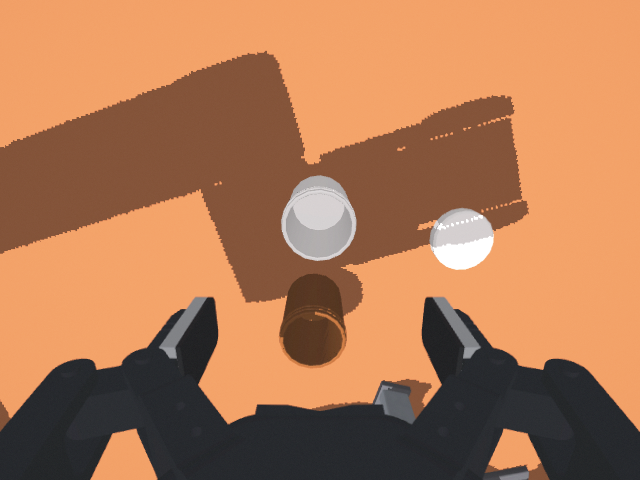

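The picture shows the jar's open rim at (318,222), the brown look-alike at (313,320) and the lid at (461,238). The rim measures 54 mm across and is centred at (0.4905, 0.376).

>>> step_arm(moves=[1,0.0,0.01,-0.3,0,1,0.0,0.01,-0.6,0,1,0,0.01,-0.77,0,1,0,0.01,-0.77,0,0,0,0.01,-0.77,0,0,0,0.01,-0.77,0,0,0,0.01,-0.77,0,0,0,0.01,-0.77,0,0,0,0.01,-0.77,0], grip_force=25)

```text
t: 2.52
tcp_pos: [0.4895, 0.3765, 0.1022]
tool_rot: [0.643, 0.766, 0.002, 0.0]
force: [-1.1, 0.6, 6.6]
finger_gap: 0.624
gripper_force: 26.5
```

>>> step_arm(moves=[0,0,0,0.3,0,0,0,0,0.6,0,0,0,0,0.95,0,0,0.1,-0.3,0.95,0,0,0.3,-0.6,0.95,0,0,0.4,-0.8,0.95,0,0,0.4,-0.8,0.95,0])

```text
t: 3.4
tcp_pos: [0.5707, 0.2118, 0.2906]
tool_rot: [0.645, 0.764, 0.0, 0.001]
force: [-0.6, 0.1, -1.6]
finger_gap: 0.626
gripper_force: 27.1
```

```bash
python3 - <<'E'
from h import *
s,st=wrist(); print(st["tcp_pos"],st["finger_gap"],st["q"]); cv2.imwrite("pics/w2.png",s["color"])
T=manip.snapshot("top"); cv2.imwrite("pics/t2.png",T["color"])
print("cup expected px",proj(s,np.array([.6014,.0862,.067])))
E
```

```text
[0.57068414 0.21177176 0.29055318] 0.6261070548173959 [ 1.72371354e-01  5.19902587e-01  1.49017743e+00 -1.23238862e-03
  1.12950834e+00  5.15163446e-03]
cup expected px [328.9805269  346.12484512]
```

View pics/w2.png

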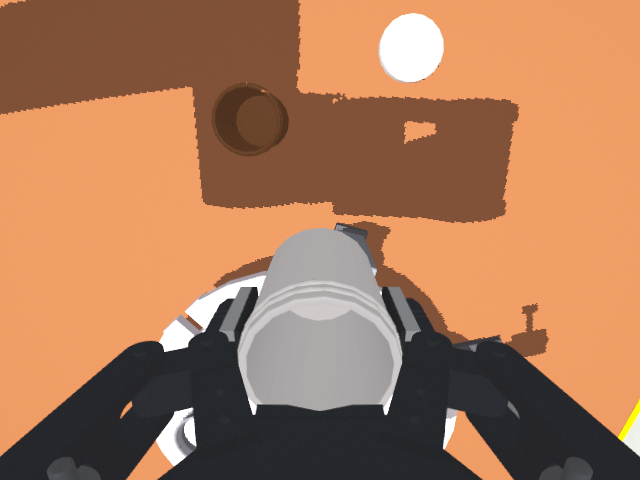

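>>> step_arm(moves=[0,0.08,-0.3,0,0,0,0.165,-0.55,0,0,0,0.165,-0.65,0,0,0,0.165,-0.65,-0.2,0,0,0.165,-0.65,-0.4,0,0,0.165,-0.65,-0.4,0,0,0.165,-0.65,-0.4,0])

```text
t: 4.38
tcp_pos: [0.6019, 0.0868, 0.2111]
tool_rot: [0.643, 0.766, 0.001, 0.0]
force: [0.2, 0.4, -0.9]
finger_gap: 0.626
gripper_force: 27.1
```

```bash
python3 - <<'E'
from h import *
S=manip.snapshot("side"); T=manip.snapshot("top"); print(manip.sense()["tcp_pos"])
im=np.hstack([S["color"][180:400,180:480],T["color"][130:350,200:440]]); cv2.imwrite("pics/c3.png",cv2.resize(im,(800,int(800*220/540))))
E
```

```text
[0.60257991 0.08637479 0.21196471]
```

View pics/c3.png

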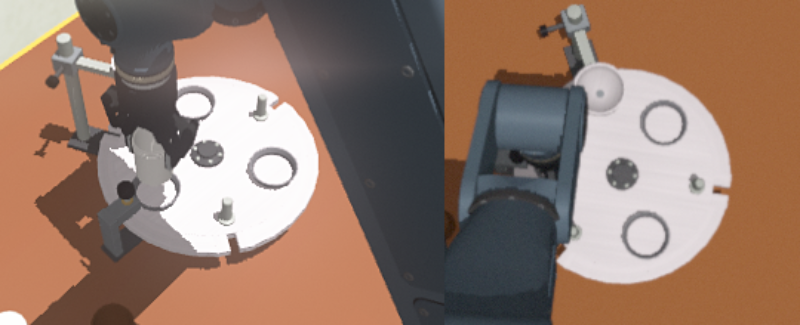

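The crop shows the jar hovering over the left cup, clear of the funnel and the bracket. I'll lower it now.

>>> step_arm(moves=[0,0,0,-0.08,0,0,0,0,-0.16,0,0,0,0,-0.22,0,0,0,0,-0.25,0,0,0,0,-0.26,0,0,0,0,-0.26,0])

```text
t: 5.22
tcp_pos: [0.6018, 0.0856, 0.1579]
tool_rot: [0.643, 0.766, 0.0, 0.0]
force: [0.0, -0.3, -1.1]
finger_gap: 0.628
gripper_force: 27.1
```

>>> step_arm(moves=[0,0,0,-0.01,0,0,0,0,-0.015,0,0,0,0,-0.015,0])

```text
t: 5.6
tcp_pos: [0.6021, 0.0856, 0.1564]
tool_rot: [0.643, 0.766, 0.0, 0.001]
force: [0.1, -0.6, 5.4]
finger_gap: 0.627
gripper_force: 27.5
```

>>> step_arm(moves=[0.9,0,0,0,0,0.9,0,0,0,0,0.9,0,0,0,0,0.9,0,0,0,0,0.9,0,0,0.1,0,0.9,0,0,0.3,0,0.9,0,0.1,0.6,0,0.9,-0.2,0.1,0.75,0,0.9,-0.5,0.1,0.75,0,0.9,-0.6,0.1,0.75,0])

```text
t: 6.85
tcp_pos: [0.4775, 0.106, 0.3051]
tool_rot: [0.643, 0.766, -0.001, -0.001]
force: [0.5, -0.9, 0.8]
finger_gap: 0.9
gripper_force: 0.0
```

```bash
python3 - <<'E'
from h import *
S=manip.snapshot("side"); T=manip.snapshot("top"); st=manip.sense();print(st["tcp_pos"],st["force"])
im=np.hstack([S["color"][180:400,180:480],T["color"][130:350,200:440]]); cv2.imwrite("pics/c4.png",cv2.resize(im,(800,int(800*220/540))))
np.save("top.npy",T,allow_pickle=True);np.save("side.npy",S,allow_pickle=True)
E
```

```text
[0.47887467 0.10592136 0.30505778] [-0.08100269  0.05884351  0.98468032]
```

View pics/c4.png

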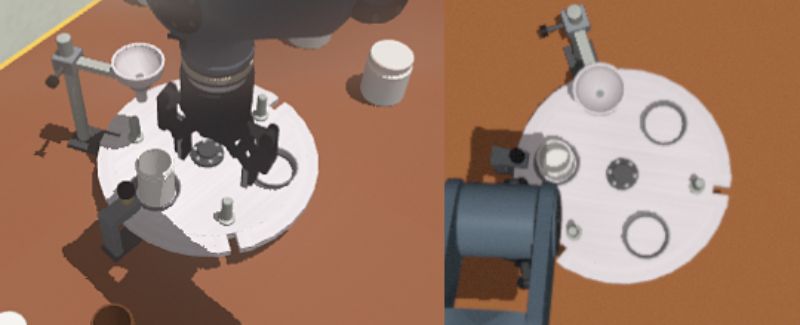

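The jar stands upright in the left cup, at (557,160) in the crop, and the deck hasn't moved. Next I'll go to the right-hand peg.

>>> step_arm(moves=[0,0.1,-0.3,0,-0.05,0,0.2,-0.6,0,-0.1,0,0.3,-0.8,0,-0.1,0,0.3,-0.8,0,-0.1])

```text
t: 7.45
tcp_pos: [0.5449, -0.0583, 0.3048]
tool_rot: [0.757, 0.654, 0.001, 0.002]
force: [-0.6, 0.8, 0.4]
finger_gap: 0.042
gripper_force: 0.0
```

>>> step_arm(moves=[0,0.34,-0.43,0,0,0,0.34,-0.43,0,0,0,0.34,-0.43,-0.3,0,0,0.34,-0.43,-0.6,0,0,0.34,-0.43,-0.8,0,0,0.34,-0.43,-0.8,0])

```text
t: 8.2
tcp_pos: [0.6078, -0.1387, 0.1411]
tool_rot: [0.755, 0.656, -0.002, -0.004]
force: [-0.5, 0.6, 0.6]
finger_gap: -0.002
gripper_force: 0.0
```

```bash
python3 - <<'E'
from h import *
st=manip.sense();print(st["tcp_pos"],st["force"],st["q"],Ro.from_quat(st["tool_rot"]).as_matrix()[:,1])
C=np.array([.5876,-.0178]); r=.120
# pusher centre path: a peg at angle th, pusher 22.5mm behind along tangent
p0=np.array([.610,-.140,.145])
for th in range(-97,-165,-5):
    a=np.radians(th); tan=np.array([np.sin(a),-np.cos(a)])
    q=C+r*np.array([np.cos(a),np.sin(a)])-.0225*tan
    print(th,q.round(4),((q-p0[:2])/.2).round(3),"yaw",round((th+97)/180,3))
E
```

```text
[ 0.60783017 -0.13871402  0.14114387] [-0.49273689  0.57175782  0.57609315] [-4.03456255e-01  7.38407134e-01  1.55126359e+00  3.36462926e-04
  8.60563374e-01 -2.63910291e-01] [ 0.99021609 -0.13929683 -0.00827613]
-97 [ 0.5953 -0.1396] [-0.073  0.002] yaw 0.0
-102 [ 0.5847 -0.1399] [-0.127  0.001] yaw -0.028
-107 [ 0.574  -0.1391] [-0.18   0.004] yaw -0.056
-112 [ 0.5635 -0.1375] [-0.232  0.013] yaw -0.083
-117 [ 0.5532 -0.1349] [-0.284  0.025] yaw -0.111
-122 [ 0.5431 -0.1315] [-0.335  0.043] yaw -0.139
-127 [ 0.5334 -0.1272] [-0.383  0.064] yaw -0.167
-132 [ 0.524 -0.122] [-0.43  0.09] yaw -0.194
-137 [ 0.5152 -0.1161] [-0.474  0.12 ] yaw -0.222
-142 [ 0.5069 -0.1094] [-0.516  0.153] yaw -0.25
-147 [ 0.4992 -0.102 ] [-0.554  0.19 ] yaw -0.278
-152 [ 0.4922 -0.094 ] [-0.589  0.23 ] yaw -0.306
-157 [ 0.4859 -0.0854] [-0.62   0.273] yaw -0.333
-162 [ 0.4804 -0.0763] [-0.648  0.319] yaw -0.361
```

>>> step_arm(moves=[0,-0.04,0,0,0,0,-0.07,0,0,0,0,-0.1,0,0,-0.014,0,-0.127,0,0,-0.028,0,-0.154,0.002,0,-0.042,0,-0.18,0.004,0,-0.056,0,-0.206,0.008,0,-0.07,0,-0.232,0.013,0,-0.083,0,-0.258,0.018,0,-0.097,0,-0.284,0.025,0,-0.111,0,-0.31,0.034,0,-0.125,0,-0.335,0.043,0,-0.139])

```text
t: 9.7
tcp_pos: [0.5453, -0.1332, 0.1475]
tool_rot: [0.88, 0.476, 0.003, 0.004]
force: [4.1, -1.3, -1.4]
finger_gap: 0.005
gripper_force: 2.0
```

>>> step_arm(moves=[0,-0.025,0.01,0,-0.014,0,-0.048,0.021,0,-0.028,0,-0.072,0.034,0,-0.042,0,-0.095,0.047,0,-0.055,0,-0.117,0.062,0,-0.069,0,-0.139,0.077,0,-0.083,0,-0.16,0.093,0,-0.097,0,-0.181,0.11,0,-0.111,0,-0.2,0.128,0,-0.125,0,-0.219,0.147,0,-0.139,0,-0.219,0.147,0,-0.139])

```text
t: 11.08
tcp_pos: [0.5001, -0.1032, 0.147]
tool_rot: [0.961, 0.275, 0.002, 0.002]
force: [1.8, -2.0, 1.9]
finger_gap: 0.002
gripper_force: 1.1
```

```bash
python3 - <<'E'
from h import *
T=manip.snapshot("top"); S=manip.snapshot("side"); st=manip.sense();print(st["tcp_pos"],st["force"])
im=np.hstack([S["color"][180:400,180:480],T["color"][130:350,200:440]]); cv2.imwrite("pics/c5.png",cv2.resize(im,(800,int(800*220/540))))
np.save("top.npy",T,allow_pickle=True);np.save("side.npy",S,allow_pickle=True)
E
```

```text
[ 0.50009342 -0.10317709  0.14646824] [ 0.69098134 -2.70393931  1.22385191]
```

View pics/c5.png

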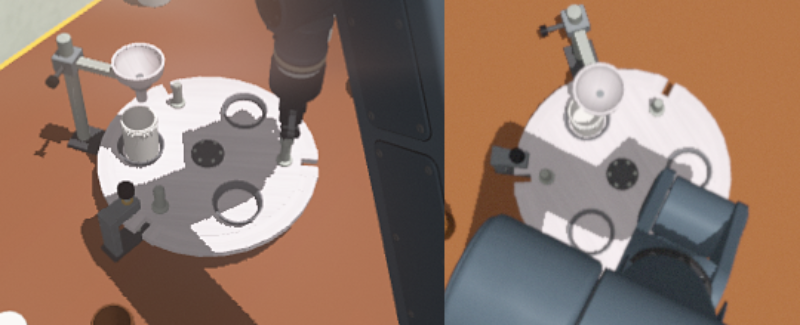

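The crop shows the jar near the funnel and the left notch, at (522,178), a few degrees short of the pin. From here I'll creep.

>>> step_arm(moves=[0,-0.0035,0.004,0,-0.003,0,-0.007,0.008,0,-0.006,0,-0.0105,0.012,0,-0.0085,0,-0.014,0.016,0,-0.011,0,-0.0175,0.02,0,-0.014,0,-0.021,0.024,0,-0.017])

```text
t: 11.92
tcp_pos: [0.4947, -0.0975, 0.1449]
tool_rot: [0.969, 0.249, 0.0, 0.0]
force: [3.6, -3.1, 2.1]
finger_gap: 0.003
gripper_force: 1.8
```

>>> step_arm(moves=[0,-0.0035,0.004,0,-0.003,0,-0.007,0.008,0,-0.006,0,-0.0105,0.0125,0,-0.0085])

```text
t: 12.3
tcp_pos: [0.4925, -0.095, 0.1448]
tool_rot: [0.972, 0.236, 0.0, -0.0]
force: [3.5, -2.6, 0.6]
finger_gap: 0.001
gripper_force: 1.7
```

Now near -151.5°.

>>> step_arm(moves=[0,-0.0035,0.0042,0,-0.003,0,-0.007,0.0084,0,-0.006,0,-0.01,0.0128,0,-0.0085])

```text
t: 12.68
tcp_pos: [0.4903, -0.0924, 0.1448]
tool_rot: [0.975, 0.223, -0.0, -0.0]
force: [3.1, -0.6, 0.2]
finger_gap: -0.0
gripper_force: 1.6
```

```bash
python3 - <<'E'
from h import *
T=manip.snapshot("top"); print(manip.sense()["force"])
C=np.array([.5876,-.0178])
p=proj(T,np.array([.603,.141,.132])); u,v=p.astype(int); print(p)
np.save("top.npy",T,allow_pickle=True)
print("knob z",[pt(T,u+i,v+j)[2].round(3) for i in(-1,1) for j in(-1,1)])
# jar rim points
J=np.array([q for v in range(150,260) for u in range(240,340) for q in [pt(T,u,v)] if .125<q[2]<.135 and T["color"][v,u].min()>90 and np.hypot(*(q[:2]-C))<.14])
print(len(J),J.min(0),J.max(0))
# dark notch ring scan r=.165 z=.054 : depth below deck
for a in np.arange(60,110,1.):
    X=np.array([*(C+.167*np.array([np.cos(np.radians(a)),np.sin(np.radians(a))])),.054]); u,v=proj(T,X).round().astype(int); z=pt(T,u,v)[2]
    print(int(a),round(float(z),3),end="; ")
E
```

```text
[ 3.68275292 -0.47606296  0.43015674]
[248.9306192  234.90845756]
knob z [np.float64(0.132), np.float64(0.134), np.float64(0.133), np.float64(0.134)]
61 [0.65438452 0.00687768 0.12504757] [0.68499277 0.05706754 0.13497799]
60 0.053; 61 0.054; 62 0.054; 63 0.052; 64 0.054; 65 0.06; 66 0.051; 67 0.054; 68 0.051; 69 0.057; 70 0.048; 71 0.054; 72 0.054; 73 0.055; 74 0.053; 75 0.056; 76 0.052; 77 0.131; 78 0.132; 79 0.129; 80 0.129; 81 0.134; 82 0.128; 83 0.128; 84 0.128; 85 0.095; 86 0.098; 87 0.003; 88 0.011; 89 0.057; 90 0.059; 91 0.051; 92 0.054; 93 0.058; 94 0.055; 95 0.048; 96 0.055; 97 0.052; 98 0.058; 99 0.057; 100 0.06; 101 0.054; 102 0.059; 103 0.056; 104 0.055; 105 0.052; 106 0.056; 107 0.053; 108 0.05; 109 0.049;
```

>>> step_arm(moves=[0,-0.0035,0.0043,0,-0.003,0,-0.0065,0.0086,0,-0.0055])

```text
t: 12.98
tcp_pos: [0.4879, -0.0901, 0.1446]
tool_rot: [0.977, 0.215, -0.001, -0.001]
force: [2.1, -1.8, 1.1]
finger_gap: 0.002
gripper_force: 1.1
```

>>> step_arm(moves=[0,-0.003,0.0043,0,-0.003,0,-0.006,0.0086,0,-0.0055])

```text
t: 13.22
tcp_pos: [0.4872, -0.089, 0.1447]
tool_rot: [0.978, 0.206, -0.001, -0.0]
force: [-0.2, -3.5, -0.9]
finger_gap: 0.003
gripper_force: 1.4
```

>>> step_arm(moves=[0,-0.003,0.0043,0,-0.003,0,-0.006,0.0086,0,-0.0055])

```text
t: 13.48
tcp_pos: [0.4864, -0.0873, 0.1448]
tool_rot: [0.98, 0.198, -0.0, -0.0]
force: [-0.8, -1.9, -1.1]
finger_gap: -0.003
gripper_force: 1.4
```

```bash
cat > k.py <<'E'
from h import *
T=manip.snapshot("top"); st=manip.sense(); print(st["tcp_pos"].round(4) if hasattr(st["tcp_pos"],"round") else st["tcp_pos"],st["force"])
print("knob z",np.median([pt(T,249+i,235+j)[2] for i in(-2,-1,0,1,2) for j in(-2,-1,0,1,2)]))
E
python3 k.py
```

```text
[ 0.4863 -0.0871  0.1448] [-0.18365144 -2.15839468 -1.1785411 ]
knob z 0.11923185654417345
```

The knob has dropped 14 mm, so the pin is in. I'll back off and lift.

>>> step_arm(moves=[0,0.02,-0.03,0,0,0,0.06,-0.086,0,0,0,0.06,-0.086,0,0,0,0.06,-0.086,0.3,0,0,0.06,-0.086,0.6,0,0,0.06,-0.2,0.8,0,0,0.06,-0.5,0.8,0,0,0.06,-0.8,0.8,0,0,0.06,-0.8,0.8,0,0,0.06,-0.8,0.8,0])

```text
t: 14.78
tcp_pos: [0.4982, -0.2469, 0.3044]
tool_rot: [0.98, 0.197, -0.0, -0.001]
force: [-0.1, 0.8, -0.6]
finger_gap: 0.001
gripper_force: 0.0
```

```bash
python3 k.py; python3 - <<'E'
from h import *
C=np.array([.5876,-.0178])
T=manip.snapshot("top");S=manip.snapshot("side")
for n,s in(("top",T),("side",S)):
    J=np.array([q for v in range(150,330) for u in range(200,350) for q in [pt(s,u,v)] if .126<q[2]<.134 and s["color"][v,u].min()>90 and np.hypot(*(q[:2]-C))<.14])
    print(n,len(J),J.min(0),J.max(0))
im=np.hstack([S["color"][180:400,180:480],T["color"][130:350,200:440]]); cv2.imwrite("pics/c6.png",cv2.resize(im,(800,int(800*220/540))))
E
```

```text
[ 0.4982 -0.2462  0.3044] [-0.39731767 -0.25645851 -0.21499444]
knob z 0.11996962629396535
top 51 [6.56775286e-01 2.39375727e-04 1.26102772e-01] [0.68114554 0.05236327 0.1336256 ]
side 104 [ 0.65690527 -0.00324732  0.12600678] [0.7118144  0.05112541 0.13370826]
```

View pics/c6.png

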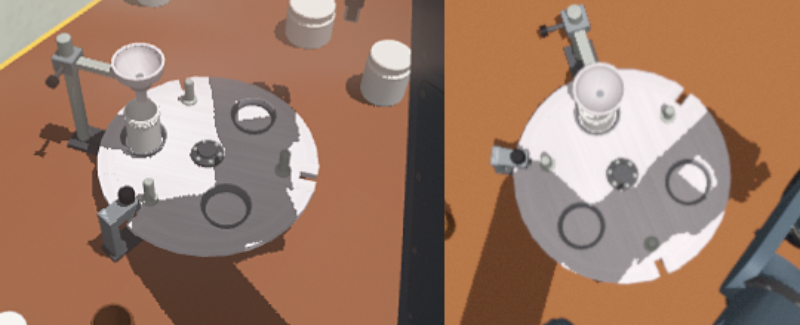

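The jar stands upright under the spout, with its rim centre at about (0.684, 0.024) against the spout's (0.686, 0.018). The notch is at the pin, and the arm is clear.

```bash
python3 -c "
from station import manip
print(manip.sign_off())"
```

```text
the job is handed in; nothing more can be done
None
```

The job is handed in: the jar stands upright in its cup about 6 mm off the spout's axis (15 mm allowed), the index pin is down in its notch, the arm is clear, and it took about 15 s of the 72 s; no verdict came back.

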